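Pick the spacer that locks the vial rack on the shaker

ROBOT

A 6-joint arm with a two-finger parallel gripper is mounted at the origin on the work surface. World frame = base frame: x ahead of the robot, y to its left, z up, the work surface at z = 0. Lengths are in m, angles in rad, forces in N, time in s.
With the tool pointing down it reaches from about 0.375 to 0.9 m from the base axis. Payload 3.1 kg.
Tool frame: the origin (TCP) lies at the very end of the fingers, on their centre line; the grasp point (between the pads) lies 19 mm behind it; z points along the fingers, y is the direction in which the jaws open and shut (so a half turn about z gives the same grasp; the last joint's range is limited). The gripper opens to 87 mm and grips with 3 to 60 N. Pads are 19 mm wide; open, the fingers measure 117 mm over their backs; the gripper's body (75 mm by 190 mm) begins 51 mm behind the grasp point.
Start: joints at [-1.425, 0.527, 1.433, -0, 1.181, -0.178], TCP at [0.199, -0.592, 0.223] pointing down, gripper open.
Joint ranges: [-3.08, 3.08], [-0.75, 2.2], [0.22, 2.44], [-1.43, 4.57], [0, 2.65], [-2.85, 2.85]. Speed limits (rad/s): [2.79, 2.79, 3.14, 3.14, 3.14, 3.14].

INTERFACE

Orientations are given as a unit quaternion [w, x, y, z].
In Python, from bench import r gives the robot as it stands. The module is installed in compiled form; this text tells all that it offers.
- The arm moves only by the tool move_arm, never from a script. Its argument "targets" is one flat list of numbers, 7 for each row, row after row: the turn, a rotation vector about the world's x, y, z in degrees, then the shift along the world's x, y, z in mm, then the opening, from 0 (shut) to 1 (fully open). In form: [ax, ay, az, dx, dy, dz, gripper, ax, ay, az, dx, dy, dz, gripper, ...]. A call has 1 to 12 rows; each row shifts and turns the commanded pose from where the row before left it; what a row does not reach is not made up. A row lasts 1/12 s, in which the tool goes at most 41.7 mm and 7.16 degrees, less where a joint would pass 70% of its speed; a pose out of reach is approached as far as the arm can. A call is refused whole if a number of a shift passes 41.7 or a number of a turn 7.16, either way. A call with a gripper value outside its range is refused whole. The fingers move at their own pace and stop on an object; the grip force is fixed at half the most. Time passes only in rows, so rows that do not move let the fingers close. It gives the time, the measured TCP pose, the force and the opening at its end, in the units of the state.
- r.get_state(): the state, without advancing time (a new reading comes with each control period).
- r.read_camera(name): name is "scene" or "top" or "wrist"; returns the picture (480x640x3 uint8, blue, green, red); there is no depth.
- r.calibration(name): a dict with "mtx" (3x3 intrinsics, pixels), "R" (3x3) and "t" (3): a world point X has camera coordinates R X + t. Camera axes: x right, y down, z forward; pixel columns grow to the right and rows downward; lengths in m; the calibration is good to about 2 mm. A picture is of the moment at which its call begins: read the wrist's pose just before it. calibration takes no time and is no camera call; for the wrist camera it gives the pose at the moment of the call.
- r.job_done(): hands the job in, once; it reports no verdict.
Trained networks look in the newest picture that a camera, given by its name, has taken for a name from the list of things; names that differ only in an ending like _2 or _b are one class to them, and where a whole thing is asked for, a point or a joint stands for the part that bears it (a point fixed in the world has none). Each returns a list of dicts, best first, with "score" (0 to 1); they miss things now and then, are a little off and sometimes report something else, mostly with a low value. They report only what shows in the picture. A call takes as long as a camera call. They do not tell look-alikes from the thing itself.
- r.silhouettes(camera, target): "mask" (480x640 bool, what is visible of it) and "at" ([row, column] in pixels, amid what is visible of it).
The state is a dict: "t": time; "joint_pos": joint angles; "qvel": joint speeds; "joint_efforts": joint torques, N m; "position": TCP position; "tcp_rot": TCP orientation; "contact_force": force on the tool from outside, world axes, zero at the start; "wrist_torque": the same for the moment, N m; "gripper_width": opening from 0.0 (shut) to 1.0 (fully open).
Only numpy, scipy, OpenCV 4.12 (cv2) and the standard library are available. Lean on these libraries where they do the work, as an engineer would, in place of code of your own. Each camera call takes 0.05 s, during which the arm holds its last target.

TASK

The vial rack on the orbital shaker must not slide when it shakes: find the spacer block that fits snugly into the gap between the rack's red guide plate and the red stop bar, and slide it down into the gap, lined up with the bar and near the middle of its length, until it stands fully down on the platform. The bar may stand in either of two grooves, so choose the block by the gap you find; then let go.

Things in the scene. Friction and masses are not known exactly. Their poses are not given: they have to be found in the camera images.
- shaker: white orbital shaker 240 x 280 mm, fixed, aluminium platform on top at z = 85 mm. Origin: centre of underside on the bench; x away from its control panel, y towards its vial rack (caps up to z = 131 mm, y 25 to 120 mm). The rack's red guide plate, 110 mm long about x = 0, is one side of the gap: face at y = +10 mm, upright for 24 mm above the platform, then flared back 10 mm, up to 36 mm.
- stop: red steel stop bar on the platform, fixed, 110 mm long along x, parallel to the guide plate, same heights and flare. Origin at its underside; its face to the rack is at own y = +6 mm. Stands at shaker y = -24 mm (gap 28 mm, centred on shaker y = -4 mm) or y = -42 mm (gap 46 mm, centred on y = -13 mm). The empty groove is a dark strip. The gap is open above and at its ends.
- spacer_thin: blue plastic spacer standing loose on the bench: block 22 mm thick (own y), 60 mm long (own x), 36 mm high, with a grip tab in the middle of its top, 30 mm (x) by 18 mm (y), reaching up to 78 mm. Origin: centre of underside, z up. About 70 g. Snug in the 28 mm gap (3 mm play a side).
- spacer_mid: orange plastic spacer standing loose on the bench: block 40 mm thick (own y), 60 mm long (own x), 36 mm high, with a grip tab in the middle of its top, 30 mm (x) by 18 mm (y), reaching up to 78 mm. Origin: centre of underside, z up. About 120 g. Snug in the 46 mm gap (3 mm play a side). The like grey one, 58 mm, fits neither.
Mind the look-alikes: they are no part of the job. What is meant by the spacer_thin is not green, turquoise or white, and is the smaller of those in its own colour.

How it is judged:
By the outcome, as a careful person would: the job done as asked, in the order asked, and still so for the second after the job is handed in, with the robot touching nothing.
It also fails if it takes over 32 s, if anything falls off the work surface, if the arm or the gripper's body presses on something with over 40 N, if the wrist force passes 120 N, or if a joint passes its speed limit or range.

## Working session

There is one attempt and no reset: what is moved stays moved. The work goes in short steps, Python scripts to look and compute and a tool call to move; the robot and the scene stay as the last step left them, time stands still between calls to the robot, and variables do not carry over. Pictures are saved under pics/ and viewed, and the job is handed in when it is done.

Besides the shell and the picture viewer there is one more tool, called after "Emit:" as name(argument=value, ...) on one line, values as JSON. move_arm: Moves the arm, as the interface text tells. Its arguments: {"type":"object","properties":{"targets":{"type":"array"}},"required":["targets"]}

```bash
mkdir -p pics
python3 - <<'E'
from bench import r
import cv2
for c in("scene","top"):
    cv2.imwrite(f"pics/{c}0.png",r.read_camera(c))
    k=r.calibration(c);print(c,k)
s=r.get_state();print(s)
E
```

```text
scene {'mtx': array([[572.82327731,   0.        , 320.9846048 ],
       [  0.        , 572.82327731, 230.92269129],
       [  0.        ,   0.        ,   1.        ]]), 'R': array([[ 1.78860848e-01,  9.83874182e-01, -6.25830083e-04],
       [ 7.48785176e-01, -1.36536018e-01, -6.48597468e-01],
       [-6.38223751e-01,  1.15540081e-01, -7.61131351e-01]]), 't': array([ 0.03997205, -0.36515407,  1.62684059])}
top {'mtx': array([[552.89474761,   0.        , 315.45015452],
       [  0.        , 552.89474761, 239.3703137 ],
       [  0.        ,   0.        ,   1.        ]]), 'R': array([[ 0.02544429, -0.99937407, -0.02457758],
       [-0.99765564, -0.02382281, -0.06415376],
       [ 0.0635281 ,  0.02615231, -0.99763733]]), 't': array([-0.1486695 ,  0.53768117,  1.26869295])}
{'t': 0.1, 'joint_pos': array([-1.42546913e+00,  5.28402440e-01,  1.43378228e+00, -1.12852870e-05,
        1.18139363e+00, -1.78481556e-01]), 'qvel': array([-0.00123634, -0.00188294, -0.00377739,  0.00114947, -0.00073386,
       -0.00046655]), 'joint_efforts': array([-4.94096766e-04, -4.40985525e+01, -1.77150285e+01,  6.34858129e-02,
        5.33987966e-02, -4.15103693e-05]), 'position': array([ 0.19880036, -0.5918393 ,  0.22164894]), 'tcp_rot': array([-9.92796518e-04,  9.86921259e-01,  1.61200009e-01,  1.12404739e-05]), 'contact_force': array([ 0.20212163,  0.77741838, -0.20762823]), 'wrist_torque': array([-0.03354117,  0.00463288,  0.02223048]), 'gripper_width': 0.9979559828029821}
```

View pics/scene0.png

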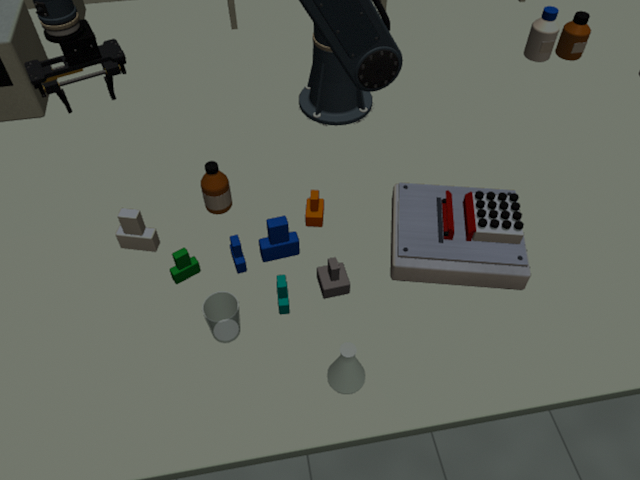

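View pics/top0.png

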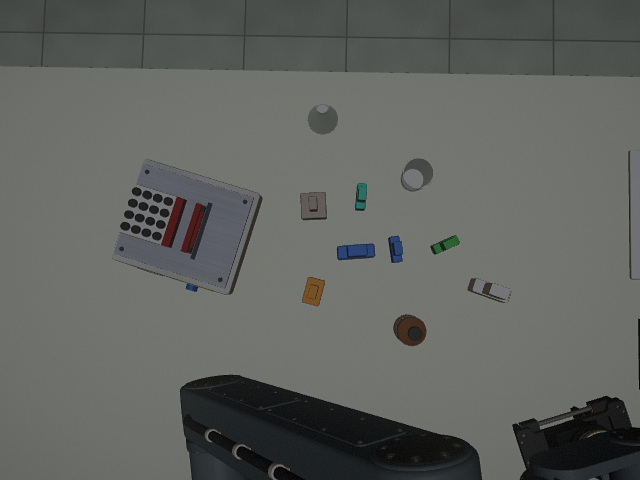

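```bash
cat > h.py <<'E'
import numpy as np,cv2
from bench import r
def proj(cam,P):
    k=r.calibration(cam) if isinstance(cam,str) else cam
    X=np.asarray(P,float)@k["R"].T+k["t"]; u=X@k["mtx"].T; return u[:,:2]/u[:,2:]
def unproj(cam,uv,z):
    k=r.calibration(cam) if isinstance(cam,str) else cam
    d=k["R"].T@np.linalg.inv(k["mtx"])@np.array([uv[0],uv[1],1.]); c=-k["R"].T@k["t"]
    return c+d*(z-c[2])/d[2]
def box(x0,x1,y0,y1,z0,z1): return np.array([[x,y,z] for x in(x0,x1) for y in(y0,y1) for z in(z0,z1)],float)/1000
def pose(P,x,y,a,z=0):
    c,s=np.cos(a),np.sin(a); return P@np.array([[c,s,0],[-s,c,0],[0,0,1]])+[x,y,z]
def spacer(th): return [box(-30,30,-th/2,th/2,0,36),box(-15,15,-9,9,36,78)]
def render(cam,boxes,S=4):
    m=np.zeros((480*S,640*S),np.uint8)
    for b in boxes:
        p=proj(cam,b); cv2.fillConvexPoly(m,cv2.convexHull(((p+.5)*S-.5).round().astype(np.int32)),255)
    return cv2.resize(m,(640,480),interpolation=cv2.INTER_AREA)/255.
E
python3 - <<'E'
from h import *
for c in("scene","top"):
    im=r.read_camera(c)
    for n in("spacer_thin","stop","shaker"):
        for d in r.silhouettes(c,n): 
            m=d["mask"];print(c,n,round(d["score"],2),d["at"],m.sum(),cv2.minAreaRect(np.argwhere(m)[:,::-1].astype(np.float32)), unproj(c,d["at"][::-1],.03).round(3))
    np.save(c+".npy",im)
t=np.load("top.npy");s=np.load("scene.npy")
a=cv2.resize(t[225:275,325:425],(800,400),interpolation=cv2.INTER_CUBIC)
cv2.imwrite("pics/cropT.png",a)
cv2.imwrite("pics/cropTs.png",cv2.resize(t[150:300,105:270],(660,600),interpolation=cv2.INTER_CUBIC))
cv2.imwrite("pics/cropS.png",cv2.resize(s[170:295,380:540],(768,600),interpolation=cv2.INTER_CUBIC))
E
```

```text
scene spacer_thin 0.89 [265.5, 183.4] 634 ((182.00001525878906, 264.0000305175781), (28.621667861938477, 28.621667861938477), 63.43495178222656) [ 0.532 -0.434  0.03 ]
scene spacer_thin 0.88 [243.1, 277.9] 1302 ((276.5769348144531, 237.38462829589844), (41.772735595703125, 39.81157684326172), 78.69007110595703) [ 0.508 -0.229  0.03 ]
scene spacer_thin 0.86 [254.1, 236.2] 374 ((236.26473999023438, 253.55885314941406), (37.107948303222656, 10.914102554321289), 75.96376037597656) [ 0.522 -0.321  0.03 ]
scene spacer_thin 0.79 [291.8, 282.0] 405 ((281.9172668457031, 294.0069274902344), (38.533103942871094, 10.962004661560059), 85.2363510131836) [ 0.636 -0.237  0.03 ]
scene spacer_thin 0.75 [233.5, 132.9] 1275 ((137.83663940429688, 229.1336669921875), (42.886104583740234, 40.099998474121094), 5.710592269897461) [ 0.422 -0.542  0.03 ]
scene stop 0.85 [218.7, 446.7] 463 ((446.70294189453125, 214.1382293701172), (48.24209976196289, 10.890904426574707), 85.60128784179688) [0.505 0.157 0.03 ]
scene shaker 0.69 [238.5, 460.4] 12382 ((460.1051940917969, 235.44778442382812), (142.95994567871094, 9
[... 497 characters left out ...]
7648696899414), 86.42366790771484) [ 0.516 -0.228  0.03 ]
top spacer_thin 0.7 [243.8, 444.7] 285 ((444.70440673828125, 244.93798828125), (10.87419605255127, 28.272911071777344), 64.98310089111328) [ 0.537 -0.431  0.03 ]
top spacer_thin 0.53 [195.0, 362.1] 271 ((360.5724182128906, 196.63104248046875), (10.048503875732422, 27.405012130737305), 4.763641834259033) [ 0.645 -0.241  0.03 ]
top stop 0.7 [228.9, 194.4] 575 ((192.95001220703125, 228.64999389648438), (11.70042610168457, 51.22889709472656), 18.434947967529297) [0.558 0.145 0.03 ]
top shaker 0.9 [228.2, 186.0] 12521 ((185.6254119873047, 229.65191650390625), (127.34200286865234, 113.04047393798828), 17.553544998168945) [0.559 0.164 0.03 ]
```

View pics/cropT.png

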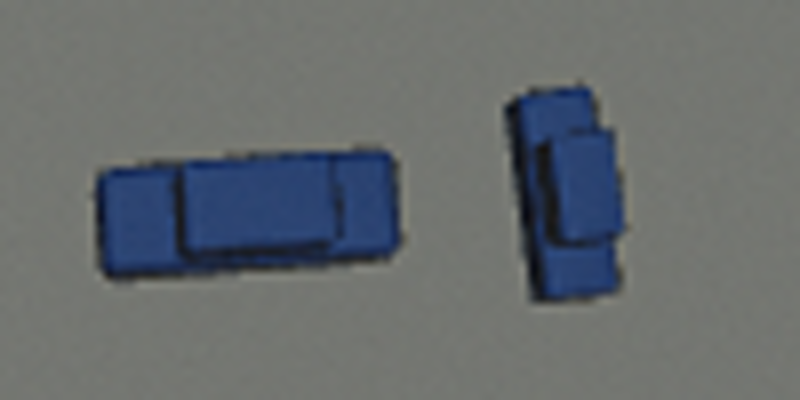

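View pics/cropTs.png

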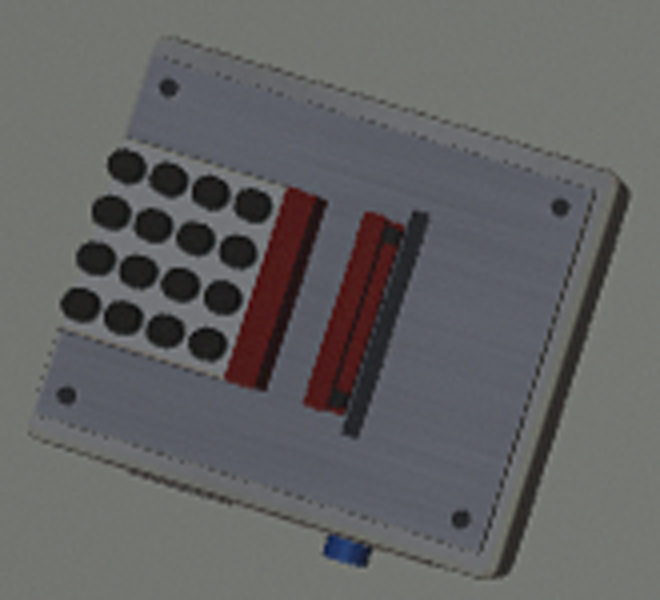

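View pics/cropS.png

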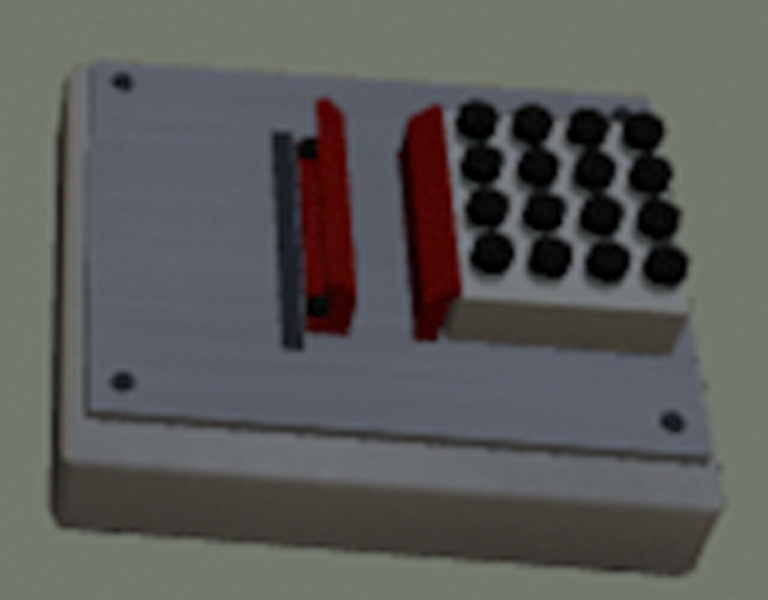

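```bash
python3 - <<'E'
from h import *
from scipy.optimize import minimize
K={c:r.calibration(c) for c in("scene","top")}
I={c:np.load(c+".npy") for c in K}
def blue(c,at,rad=30):
    h=cv2.cvtColor(I[c],cv2.COLOR_BGR2HSV); m=cv2.inRange(h,(105,110,30),(125,255,255))
    n,l,st,ce=cv2.connectedComponentsWithStats(m); k=l[at[0],at[1]]; return (l==k).astype(float)
def fit(mk,boxes,x0,z=0,cams=("scene","top")):
    def f(p):
        e=0
        for c in cams:
            m=render(K[c],[pose(b,*p,z) for b in boxes]); e+=np.minimum(m,mk[c]).sum()/np.maximum(m,mk[c]).sum()
        return -e/len(cams)
    s=np.array([[0,0,0],[.01,0,0],[0,.01,0],[0,0,.15]])
    return minimize(f,x0,method="Nelder-Mead",options=dict(initial_simplex=np.array(x0)+s,xatol=1e-4,fatol=1e-4))
mk={"scene":blue("scene",(262,240)),"top":blue("top",(248,396))}
print({c:m.sum() for c,m in mk.items()})
for cams in (("scene","top"),("top",),("scene",)):
  for a in (0.1,-.1):
    o=fit(mk,spacer(22),[.52,-.32,a],cams=cams);print("thin",cams,o.x.round(4),-o.fun)
mk={c:r.silhouettes(c,"shaker") for c in()}
E
cat > fs.py <<'E'
from h import *
from scipy.optimize import minimize
K={c:r.calibration(c) for c in("scene","top")}
mk={}
for c in K:
    r.read_camera(c); mk[c]=r.silhouettes(c,"shaker")[0]["mask"].astype(float)
boxes=[box(-120,120,-140,140,0,85),box(-47,47,25,120,85,131)]
def mkf(cams):
    def f(p):
        e=0
        for c in cams:
            m=render(K[c],[pose(b,*p) for b in boxes],2); e+=np.minimum(m,mk[c]).sum()/np.maximum(m,mk[c]).sum()
        return -e/len(cams)
    return f
s=np.array([[0,0,0],[.01,0,0],[0,.01,0],[0,0,.1]])
for cams in (("scene","top"),("top",),("scene",)):
    x0=np.array([.56,.16,-.3]); o=minimize(mkf(cams),x0,method="Nelder-Mead",options=dict(initial_simplex=x0+s,xatol=1e-4,fatol=1e-4))
    print(cams,o.x.round(4),-o.fun)
    if len(cams)==2: p=o.x
# overlay
G=[]
for c in K:
    im=r.read_camera(c).copy()
    im=cv2.resize(im,None,fx=4,fy=4,interpolation=cv2.INTER_CUBIC)
    for b in ([box(-120,120,-140,140,85,85)],[box(-55,55,10,10,85,109)],[box(-55,55,-18,-18,85,109)],[box(-55,55,20,20,121,121)],[box(-55,55,-28,-28,121,121)]):
        q=proj(c,pose(b[0],*p)); h=cv2.convexHull(((q+.5)*4).astype(np.int32)); cv2.polylines(im,[h],True,(0,255,0),1)
    y,x=(600,420) if c=="top" else (680,1520)
    cv2.imwrite(f"pics/ov_{c}.png",im[y:y+600,x:x+700])
E
python3 fs.py
```

```text
{'scene': np.float64(360.0), 'top': np.float64(236.0)}
thin ('scene', 'top') [ 0.5233 -0.319   0.1043] 0.7777106232799216
thin ('scene', 'top') [ 0.5233 -0.3189  0.1114] 0.7763554301097326
thin ('top',) [ 0.523  -0.3196  0.1429] 0.7093510077482812
thin ('top',) [ 0.5236 -0.3202  0.0828] 0.7105238275340394
thin ('scene',) [ 0.5192 -0.3193  0.1057] 0.8531060712776448
thin ('scene',) [ 0.5191 -0.3192  0.0963] 0.8479731305686431
('scene', 'top') [ 0.5574  0.1546 -0.2777] 0.8562239179981188
('top',) [ 0.5593  0.1579 -0.2848] 0.8696808284627402
('scene',) [ 0.5508  0.1577 -0.2716] 0.8511336099620457
```

View pics/ov_top.png

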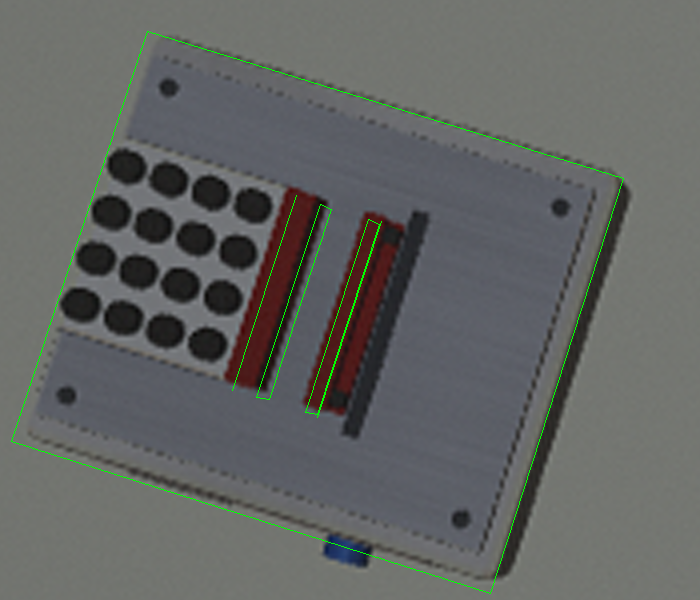

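View pics/ov_scene.png

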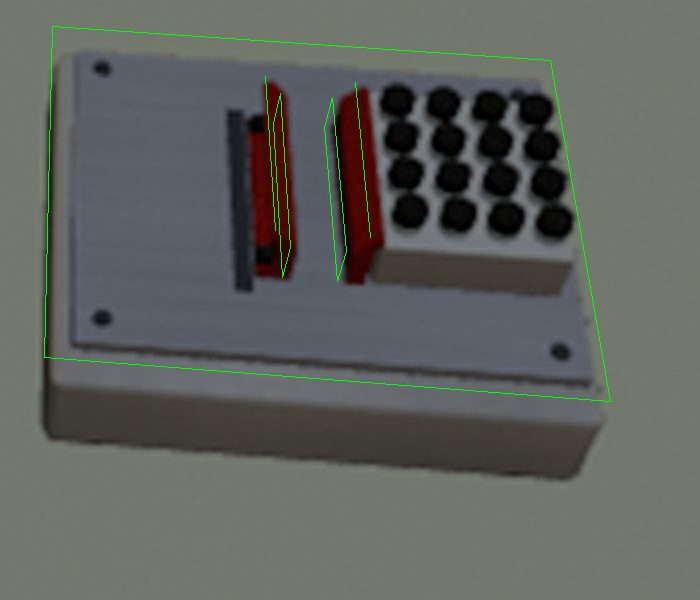

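```bash
cat > ls.py <<'E'
from h import *
from scipy.optimize import least_squares
K={c:r.calibration(c) for c in("scene","top")}
off={"top":(420,600),"scene":(1520,680)}
pts={"top":[((287,188),(55,20,121)),((227,380),(-55,20,121)),((327,203),(55,10,85)),((266,390),(-55,10,85)),((365,212),(55,-18,109)),((304,405),(-55,-18,109))],
"scene":[((368,88),(-55,20,121)),((384,245),(55,20,121)),((347,282),(55,10,85)),((265,82),(-55,-28,121)),((290,278),(55,-18,85))]}
scr={"top":[((168,88),1,1),((560,207),1,-1),((460,519),-1,-1),((66,395),-1,1)],"scene":[((102,68),-1,-1),((102,318),1,-1),((560,351),1,1)]}
def f(p,cams):
    e=[]
    for c in cams:
        uv=[q[0] for q in pts[c]]+[q[0] for q in scr[c]]
        P=[np.array(q[1])/1000 for q in pts[c]]+[np.array([q[1]*p[3],q[2]*p[4],.086]) for q in scr[c]]
        pr=proj(K[c],pose(np.array(P),*p[:3])); uv=(np.array(uv)+off[c]+.5)/4-.5
        e.append(((pr-uv)).ravel())
    return np.concatenate(e)
for cams in (("top",),("scene",),("top","scene")):
    o=least_squares(f,[.56,.155,-.28,.1,.12],args=(cams,),loss="soft_l1"); print(cams,o.x.round(4)); print(o.fun.reshape(-1,2).round(1).tolist())
E
python3 ls.py
```

```text
('top',) [ 0.5616  0.1569 -0.2748  0.0899  0.115 ]
[[1.3, -0.1], [0.4, 0.6], [-0.1, -0.3], [-0.2, 0.3], [-0.2, -0.3], [-0.6, -0.2], [-0.1, -0.1], [-0.2, 0.1], [0.0, -0.0], [0.0, 0.1]]
('scene',) [ 0.5609  0.158  -0.275   0.0898  0.1153]
[[-1.2, -0.5], [-1.2, -1.0], [-0.3, 0.7], [2.0, -0.5], [0.2, 0.7], [0.2, 0.3], [0.2, -0.0], [0.4, 0.2]]
('top', 'scene') [ 0.5614  0.1573 -0.2744  0.0898  0.115 ]
[[1.1, -0.1], [0.2, 0.7], [-0.2, -0.2], [-0.3, 0.4], [-0.4, -0.2], [-0.8, -0.1], [-0.3, -0.0], [-0.3, 0.2], [-0.0, -0.0], [-0.1, 0.1], [-1.4, -0.3], [-1.4, -0.8], [-0.6, 0.9], [1.8, -0.3], [0.0, 1.0], [0.0, 0.5], [0.1, 0.3], [0.1, 0.4]]
```

Emit:
move_arm(targets=[0,0,-1.04,27,22.8,0,0.5,0,0,-1.04,27,22.8,0,0.5,0,0,-1.04,27,22.8,0,0.5,0,0,-1.04,27,22.8,0,0.5,0,0,-1.04,27,22.8,0,0.5,0,0,-1.04,27,22.8,0,0.5,0,0,-1.04,27,22.8,0,0.5,0,0,-1.04,27,22.8,0,0.5,0,0,-1.04,27,22.8,0,0.5,0,0,-1.04,27,22.8,0,0.5,0,0,-1.04,27,22.8,0,0.5,0,0,-1.04,27,22.8,0,0.5])

```text
t: 1.8
position: [0.5241, -0.3176, 0.2227]
tcp_rot: [0.0, 0.999, 0.053, 0.0]
contact_force: [0.3, -1.5, -0.2]
gripper_width: 0.504
```

Emit:
move_arm(targets=[0,0,0,0,0,0,0.5,0,0,0,0,0,0,0.5])

```text
t: 1.97
position: [0.5242, -0.3173, 0.2225]
tcp_rot: [0.0, 0.998, 0.055, -0.0]
contact_force: [0.6, -0.0, 0.4]
gripper_width: 0.502
```

Run:
```python
from h import *
s=r.get_state();k=r.calibration("wrist");im=r.read_camera("wrist")
print(s["t"],s["position"],s["tcp_rot"],s["gripper_width"])
print(-k["R"].T@k["t"],k["R"].round(3).tolist(),k["mtx"][0,0])
import pickle;pickle.dump((k,im,s),open("w1.pkl","wb"))
p=proj(k,pose(np.vstack(spacer(22)),.5228,-.319,.105))
b=im.copy()
for q in p: cv2.circle(b,tuple(q.round().astype(int)),2,(0,255,0),-1)
cv2.imwrite("pics/w1.png",b)
```

```text
1.9667 [ 0.52415789 -0.31729452  0.22249797] [ 1.27157562e-04  9.98484630e-01  5.50311472e-02 -2.55876724e-05] 0.5015943039191004
[ 0.59502967 -0.30850225  0.38456828] [[0.11, -0.994, 0.0], [-0.959, -0.106, 0.262], [-0.261, -0.029, -0.965]] 345.2404858591876
```

View pics/w1.png

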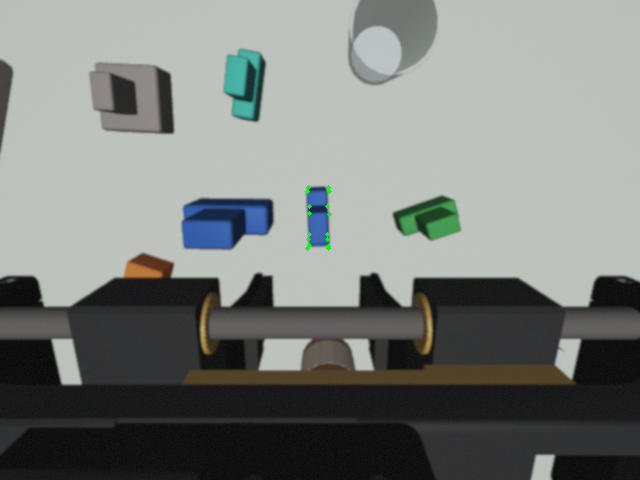

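Run:
```python
from h import *
import pickle
from scipy.optimize import minimize
k,im,s=pickle.load(open("w1.pkl","rb"))
h=cv2.cvtColor(im,cv2.COLOR_BGR2HSV); m=cv2.inRange(h,(100,90,10),(130,255,255))
n,l,st,ce=cv2.connectedComponentsWithStats(m); m=(l==l[230,318]).astype(float);print(m.sum())
def f(p):
    q=render(k,[pose(b,*p) for b in spacer(22)]);return -np.minimum(q,m).sum()/np.maximum(q,m).sum()
for a in(0.02,.1,.18):
    x0=np.array([.523,-.319,a]);o=minimize(f,x0,method="Nelder-Mead",options=dict(initial_simplex=x0+np.array([[0,0,0],[.005,0,0],[0,.005,0],[0,0,.05]]),xatol=1e-4,fatol=1e-4))
    print(o.x.round(4),o.fun)
b=cv2.resize(im[180:255,270:370],(800,600),interpolation=cv2.INTER_CUBIC)
for bb in spacer(22):
    q=proj(k,pose(bb,*o.x)); cv2.polylines(b,[cv2.convexHull(((q-[270,180]+.5)*8).astype(np.int32))],True,(0,255,0),1)
cv2.imwrite("pics/w1c.png",b)
```

```text
1109.0
[ 0.5232 -0.3183  0.136 ] -0.8428985731871251
[ 0.5231 -0.3187  0.1493] -0.8422985506728381
[ 0.5253 -0.3179  0.154 ] -0.8422609208445395
```

View pics/w1c.png

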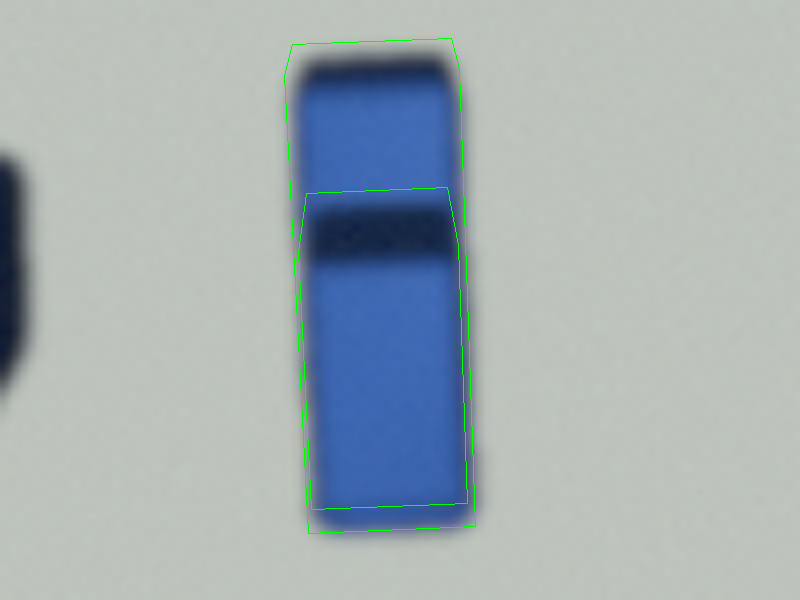

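Emit:
move_arm(targets=[0,0,1,-0.5,-1.2,-35,0.5,0,0,1,0,0,-35,0.5,0,0,0,0,0,-35,0.5,0,0,0,0,0,-30,0.5,0,0,0,0,0,-20,0.5,0,0,0,0,0,-11,0.5,0,0,0,0,0,-6.5,0.5,0,0,0,0,0,0,0.5])

```text
t: 2.68
position: [0.5214, -0.3207, 0.0492]
tcp_rot: [-0.001, 0.998, 0.07, -0.001]
contact_force: [0.4, 0.6, -0.7]
gripper_width: 0.496
```

Emit:
move_arm(targets=[0,0,0,0,0,0,0,0,0,0,0,0,0,0,0,0,0,0,0,0,0,0,0,0,0,0,0,0])

```text
t: 3.02
position: [0.523, -0.3206, 0.0514]
tcp_rot: [0.001, 0.998, 0.07, 0.001]
contact_force: [-0.6, -1.3, -0.5]
gripper_width: 0.28
```

Emit:
move_arm(targets=[0,0,0,0,0,0,0,0,0,0,0,0,0,0])

```text
t: 3.18
position: [0.5228, -0.3202, 0.0509]
tcp_rot: [0.0, 0.998, 0.07, 0.0]
contact_force: [-1.1, 0.5, 2.9]
gripper_width: 0.203
```

Emit:
move_arm(targets=[0,0,0,0,0,0,0,0,0,0,0,0,15,0,0,0,0,0,0,30,0,0,0,0,0,0,35,0,0,0,0,0,0,35,0,0,0,0,0,0,35,0,0,0,0,0,0,30,0,0,0,0,0,0,0,0])

```text
t: 3.85
position: [0.5256, -0.3227, 0.2372]
tcp_rot: [0.005, 0.997, 0.071, 0.005]
contact_force: [1.2, -0.1, -0.5]
gripper_width: 0.207
```

Emit:
move_arm(targets=[0,0,-1,1,20,0,0,0,0,-2,3,33,0,0,0,0,-2,3,35,0,0,0,0,-2,3,35,0,0,0,0,-2,3,35,0,0,0,0,-2,3,35,0,0,0,0,-2,3,35,0,0,0,0,-2,3,35,0,0,0,0,-2,3,35,0,0,0,0,-2,3,35,0,0,0,0,-2,3,35,0,0,0,0,-2,3,35,0,0])

```text
t: 4.85
position: [0.5555, 0.0847, 0.2291]
tcp_rot: [0.0, 0.991, -0.131, -0.001]
contact_force: [0.4, -1.1, -0.6]
gripper_width: 0.207
```

Emit:
move_arm(targets=[0,0,-0.5,3,35,0,0,0,0,0,2,24,0,0,0,0,0,1,12,0,0,0,0,0,0,0,0,0,0,0,0,0,0,0,0,0,0,0,0,0,0,0])

```text
t: 5.35
position: [0.5621, 0.1525, 0.2296]
tcp_rot: [0.001, 0.991, -0.135, -0.0]
contact_force: [-1.0, -0.1, 0.1]
gripper_width: 0.206
```

```bash
cat > look.py <<'E'
from h import *
import sys,pickle
n=sys.argv[1]
s=r.get_state();k=r.calibration("wrist");im=r.read_camera("wrist")
pickle.dump((k,im,s),open(n+".pkl","wb"))
print(s["t"],s["position"].round(4),s["tcp_rot"].round(4),s["gripper_width"],s["contact_force"].round(1), "yaw",np.degrees(2*np.arctan2(s["tcp_rot"][2],s["tcp_rot"][1])))
cv2.imwrite(f"pics/{n}.png",im)
for c in("top","scene"):
    im=r.read_camera(c); x,y=(105,150) if c=="top" else (380,150)
    cv2.imwrite(f"pics/{n}_{c}.png",cv2.resize(im[y:y+140,x:x+160],(800,600)[:2] and (685,600),interpolation=cv2.INTER_CUBIC))
E
python3 look.py w2
```

```text
5.35 [0.5621 0.1525 0.2296] [ 6.000e-04  9.909e-01 -1.347e-01 -5.000e-04] 0.20616842502791746 [-1.  -0.1  0.1] yaw -15.483887801240783
```

View pics/w2.png

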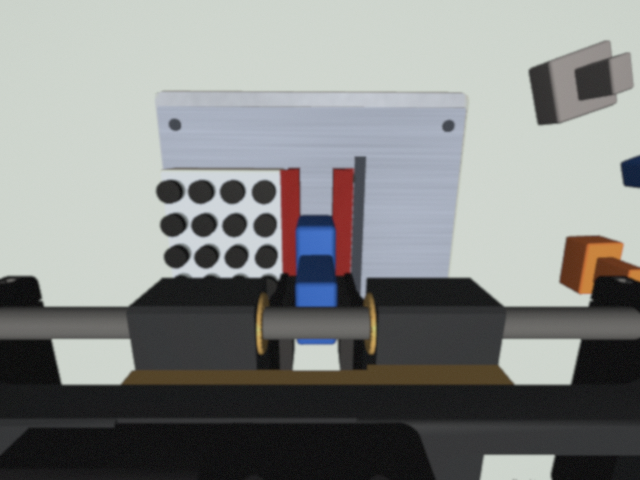

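View pics/w2_scene.png

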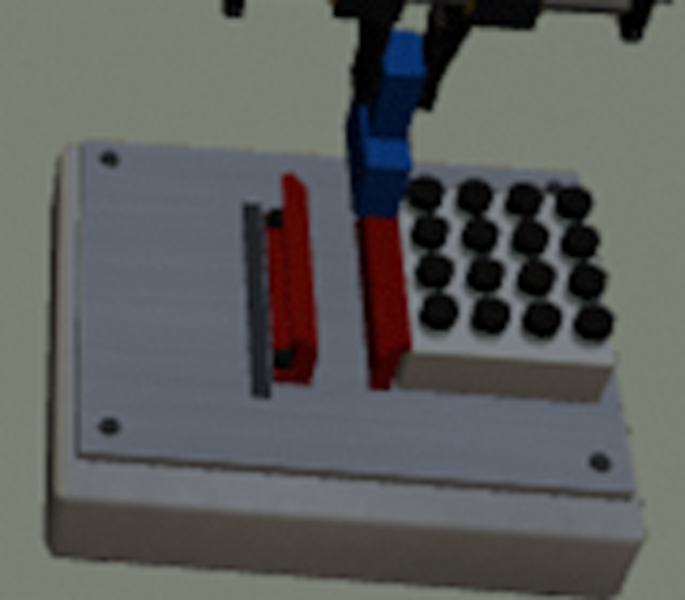

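View pics/w2_top.png

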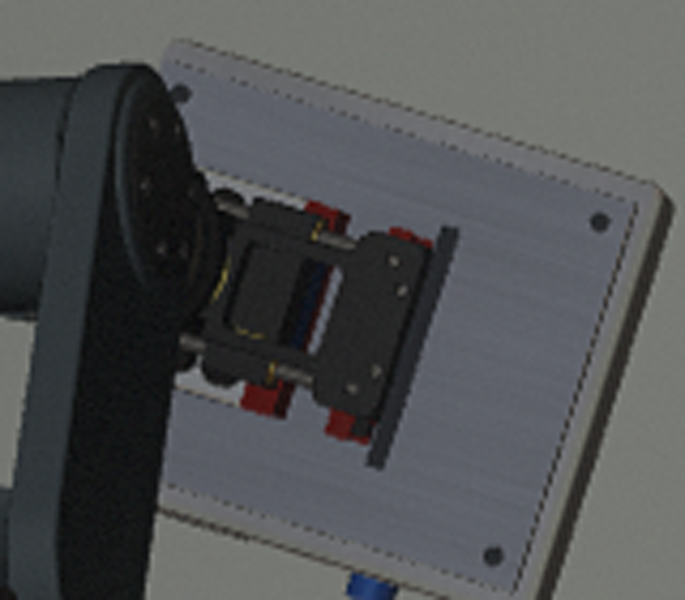

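```bash
cat > ov.py <<'E'
from h import *
import sys,pickle
n=sys.argv[1]; P=[float(v) for v in sys.argv[2:5]]
k,im,s=pickle.load(open(n+".pkl","rb")); print(k["mtx"][0,2])
y0,x0=150,230
b=cv2.resize(im[y0:y0+135,x0:x0+180],(800,600),interpolation=cv2.INTER_CUBIC);f=800/180
def line(pts,col):
    q=((proj(k,pose(np.array(pts,float)/1000,*P))-[x0,y0]+.5)*f).astype(int); cv2.line(b,q[0].tolist(),q[1].tolist(),col,1)
for y,z in((10,85),(10,109),(20,121),(-18,85),(-18,109),(-28,121)): line([(-55,y,z),(55,y,z)],(0,255,0) if z==85 else (255,255,0) if z==109 else (0,255,255))
line([(0,-4,85),(60,-4,85)],(255,255,255))
# held block at TCP
th=2*np.arctan2(s["tcp_rot"][2],s["tcp_rot"][1])
for bb in spacer(22):
    q=proj(k,pose(bb,s["position"][0],s["position"][1],th,s["position"][2]-.05)); cv2.polylines(b,[cv2.convexHull(((q-[x0,y0]+.5)*f).astype(np.int32))],True,(255,0,255),1)
cv2.imwrite(f"pics/{n}_ov.png",b)
E
python3 ov.py w2 .5614 .1573 -.2744
```

```text
315.82414782296104
```

View pics/w2_ov.png

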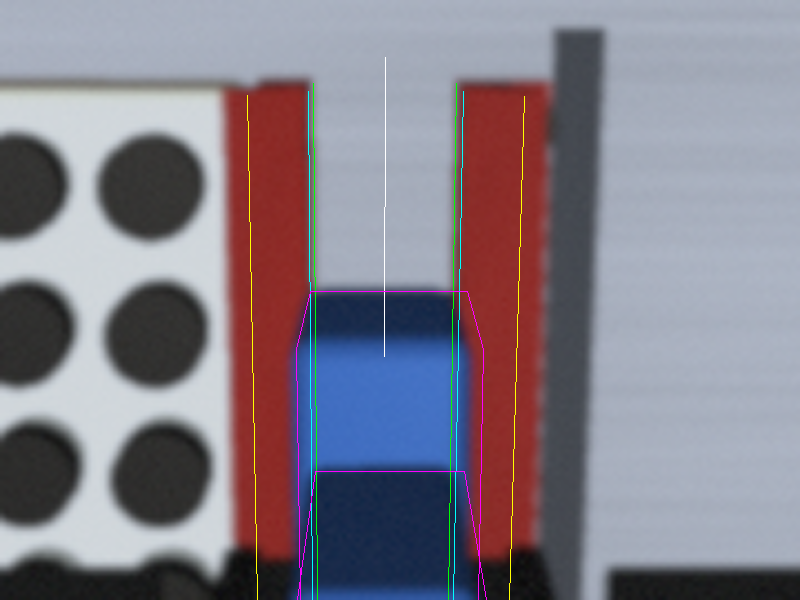

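Emit:
move_arm(targets=[0,0,-0.2,0,0.3,-15,0,0,0,0,0,0,-20,0,0,0,0,0,0,-15,0,0,0,0,0,0,-8,0,0,0,0,0,0,-8,0,0,0,0,0,0,-8,0,0,0,0,0,0,0,0])

```text
t: 6.08
position: [0.5618, 0.1538, 0.1548]
tcp_rot: [0.0, 0.991, -0.136, -0.001]
contact_force: [-0.6, 0.8, 0.1]
gripper_width: 0.203
```

```bash
python3 look.py w3;python3 ov.py w3 .5614 .1573 -.2744
```

```text
6.0833 [0.5618 0.1538 0.1548] [ 2.000e-04  9.907e-01 -1.362e-01 -1.100e-03] 0.2027818750867644 [-0.6  0.8  0.1] yaw -15.661726296582097
315.82414782296104
```

View pics/w3_ov.png

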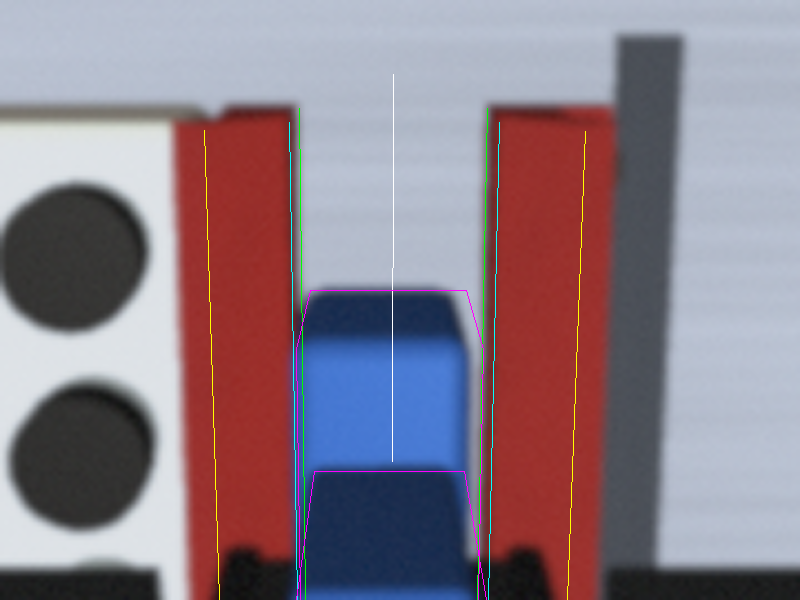

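View pics/w3_scene.png

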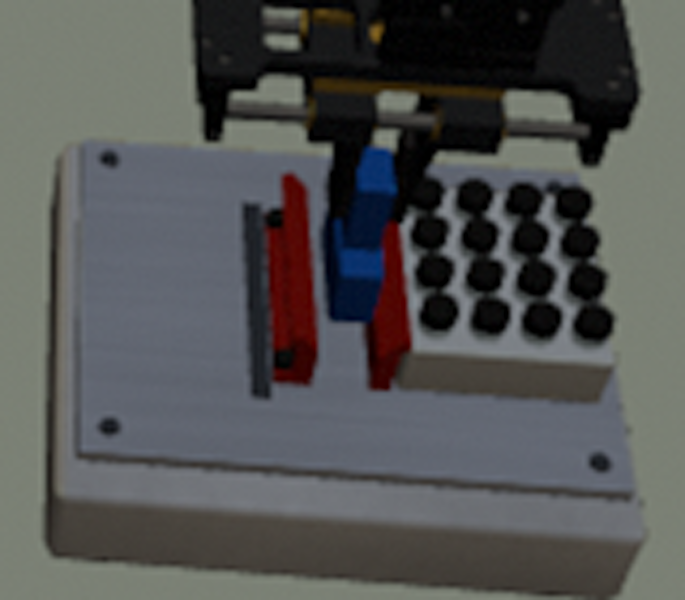

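Emit:
move_arm(targets=[0,0,0,-0.2,-0.9,0,0,0,0,0,0,0,-5,0,0,0,0,0,0,-5,0,0,0,0,0,0,-5,0,0,0,0,0,0,-3,0,0,0,0,0,0,0,0])

```text
t: 6.73
position: [0.5614, 0.1532, 0.137]
tcp_rot: [0.0, 0.991, -0.136, -0.001]
contact_force: [-0.1, 0.1, -1.2]
gripper_width: 0.206
```

```bash
python3 look.py w4;python3 ov.py w4 .5614 .1573 -.2744
```

```text
6.7333 [0.5614 0.1532 0.137 ] [ 2.000e-04  9.907e-01 -1.360e-01 -1.100e-03] 0.2058304215285551 [-0.1  0.1 -1.2] yaw -15.628075042680246
315.82414782296104
```

View pics/w4_ov.png

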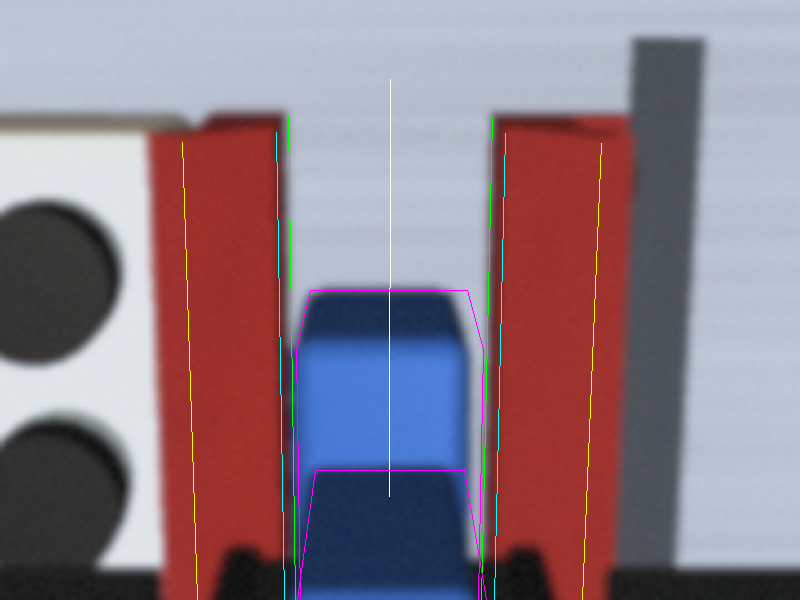

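Emit:
move_arm(targets=[0,0,0,-0.1,-0.4,-1,0,0,0,0,0,0,-1,0,0,0,0,0,0,0,0])

```text
t: 7.13
position: [0.562, 0.1529, 0.136]
tcp_rot: [-0.0, 0.991, -0.136, -0.0]
contact_force: [0.2, 0.0, 0.1]
gripper_width: 0.209
```

Emit:
move_arm(targets=[0,0,0,0,0,-0.7,0,0,0,0,0,0,0,0])

```text
t: 7.3
position: [0.5621, 0.1529, 0.1359]
tcp_rot: [-0.0, 0.991, -0.136, 0.0]
contact_force: [-0.7, -0.9, 3.1]
gripper_width: 0.204
```

Emit:
move_arm(targets=[0,0,0,0,0,-0.7,0,0,0,0,0,0,0,0])

```text
t: 7.47
position: [0.5621, 0.153, 0.1359]
tcp_rot: [-0.0, 0.991, -0.136, 0.0]
contact_force: [-2.3, 0.5, 7.7]
gripper_width: 0.206
```

Emit:
move_arm(targets=[0,0,0,0,0,0.7,0,0,0,0,0,0,0,0.4,0,0,0,0,0,0,0.4,0,0,0,0,0,0,0.4,0,0,0,0,0,0,0.4,0,0,0,0,0,10,0.4,0,0,0,0,0,25,0.4,0,0,0,0,0,35,0.4,0,0,0,0,0,35,0.4,0,0,0,0,0,0,0.4])

```text
t: 8.3
position: [0.5669, 0.1535, 0.2483]
tcp_rot: [-0.002, 0.991, -0.136, 0.008]
contact_force: [1.1, 0.7, 0.6]
gripper_width: 0.404
```

```bash
python3 look.py w5
```

```text
8.3 [0.5669 0.1535 0.2483] [-0.0017  0.9907 -0.1358  0.0076] 0.40353201617587714 [1.1 0.7 0.6] yaw -15.614197359599938
```

View pics/w5.png

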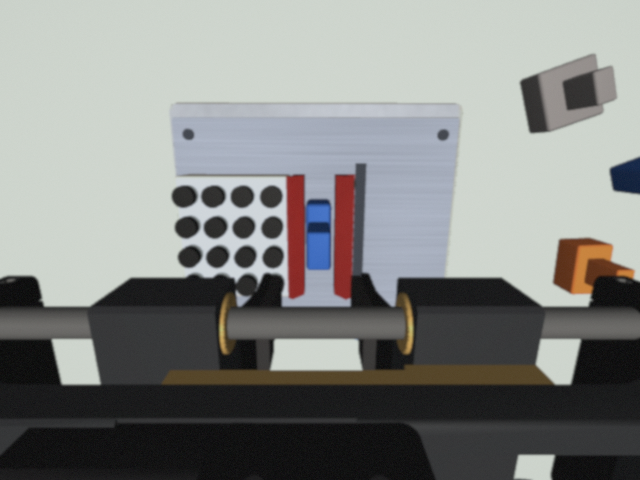

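View pics/w5_scene.png

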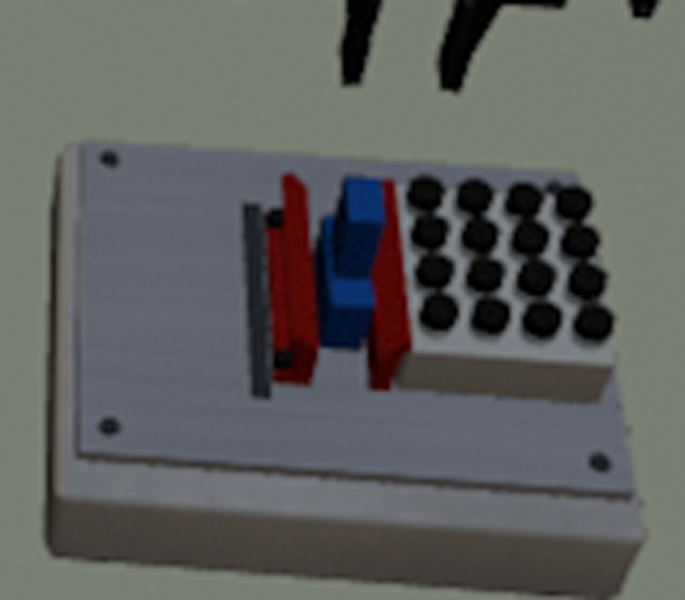

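Run:
```python
from h import *
ims=[]
for c,(x,y) in (("wrist",(270,170)),("scene",(420,170))):
    k=r.calibration(c);im=r.read_camera(c);f=6
    b=cv2.resize(im[y:y+100,x:x+66],None,fx=f,fy=f,interpolation=cv2.INTER_CUBIC)
    for bb in spacer(22):
        q=proj(k,pose(bb,.5614,.1532,-.2735,.085)); cv2.polylines(b,[cv2.convexHull(((q-[x,y]+.5)*f).astype(np.int32))],True,(0,255,0),1)
    ims.append(b)
cv2.imwrite("pics/fin.png",np.hstack(ims))
```

```text
(no output)
```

View pics/fin.png

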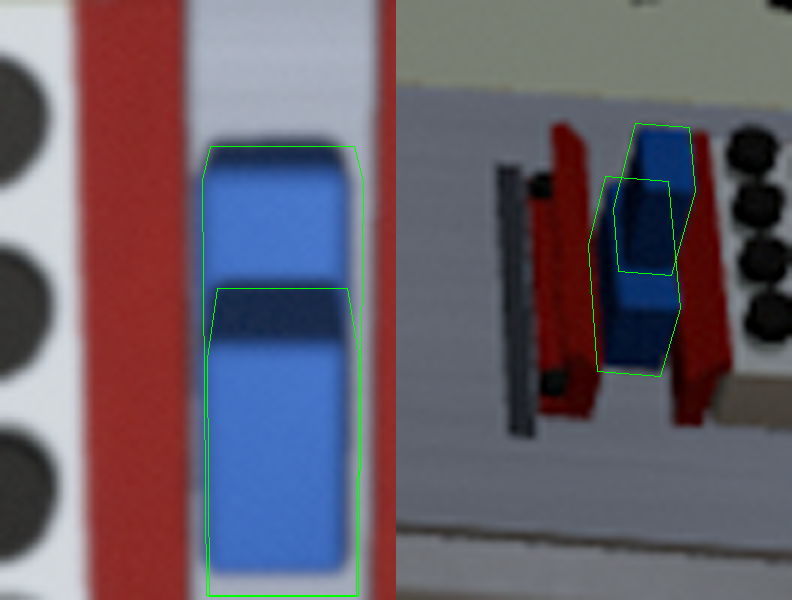

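Both overlays match the block standing on the platform, upright, aligned with the bar and close to mid-length. It is clear of the gripper, so I'm handing the job in.

```bash
python3 -c "
from bench import r
print(r.job_done(), r.get_state()['t'])"
```

```text
the job is handed in; nothing more can be done
the job is handed in; nothing more can be done
```

The small blue spacer now stands fully down in the gap between the guide plate and the stop bar, and the job is handed in.

- **Choice of block:** The empty groove shows on the side of the bar away from the rack, so the bar is in the near groove and the gap is 28 mm. That called for the 22 mm blue spacer, the smaller of the two blue ones, at about (396, 249) in the top picture.
- **Placing:** I gripped it by its tab and lowered it between the plates, with no notable contact force until it touched the platform. There the tool stopped at the expected height and the force rose to about 8 N. I then let go and lifted clear. The last move ended at about 8.3 s.
- **Last checks:** In the wrist and scene pictures the block stands upright at platform height, in line with the bar. It is about 2 mm from the middle of the bar's length and within about 1 mm of the middle of the gap. The gripper was about 110 mm clear of where it let go.
- **Where things disagreed:** The first shaker fit, from its outline, was poor, so I replaced it with a fit to picked points that agreed between the two fixed cameras to about 1 mm. The block also looked a millimetre or two smaller in the wrist picture than the model drawn over it. The grip width of about 18 mm matched the tab.

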